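# Screw down the postcard press

### The arm

A 7-joint arm with a two-finger parallel gripper is mounted at the origin on the work surface. World frame = base frame: x ahead of the robot, y to its left, z up, the work surface at z = 0. Lengths are in m, angles in rad, forces in N, time in s.
With the tool pointing down it reaches from about 0.425 to 0.875 m from the base axis. Payload 4.7 kg.
Tool frame: the origin (TCP) lies at the very end of the fingers, on their centre line; the grasp point (between the pads) lies 19 mm behind it; z points along the fingers, y is the line along which they close (so a half turn about z gives the same grasp; the last joint's range is limited). The gripper opens to 87 mm and grips with 3 to 60 N. Pads are 19 mm wide; open, the fingers measure 117 mm over their backs; the gripper's body (75 mm by 190 mm) begins 51 mm behind the grasp point.
Start: joints at [-1.092, 0.321, -0.07, 1.45, 0.023, 1.371, -0.057], TCP at [0.291, 0.581, 0.223] pointing down, gripper open.
Joint ranges: [-2.86, 2.86], [-0.3, 2.09], [-1.38, 1.24], [0.06, 2.45], [-1.56, 4.7], [0.09, 2.05], [-2.69, 2.69]. Speed limits (rad/s): [2.57, 2.57, 3.14, 3.14, 3.14, 3.14, 3.14].

### API

Orientations are given as a rotation vector (axis times angle).
In Python, from bench import ctrl, get_image, job gives the robot as it stands.
- The arm moves only by the shell command python3 -m crank 'ROWS' [FORCE]. ROWS is JSON, a list that holds one entry, the list of rows, each a list of 5 numbers: the shift along the tool's x, y, z in mm, then the turn about the tool's z in rad, then the closure, from -1 (fully open) to 1 (shut), so that 0 is half open. A call has 1 to 10 rows; each row shifts and turns the commanded pose from where the row before left it, along the tool's axes as they then stand; what a row does not reach is not made up. A row lasts 1/12 s, in which the tool goes at most 41.7 mm and 7.16 degrees, less where a joint would pass 70% of its speed; a pose out of reach is approached as far as the arm can. A call with a gripper value outside its range is refused whole. The fingers move at their own pace and stop on an object; FORCE is the grip in N (left out, the last holds). Time passes only in rows, so rows that do not move let the fingers close. It gives the time, the measured TCP pose, the force, the opening and the grip force at its end, in the units of the state.
- ctrl.get_state(): the state, without advancing time (a new reading comes with each control period).
- get_image(name): name is "scene" or "top" or "wrist"; returns a dict with "pixels" (400x640x3 uint8, red, green, blue), "fx", "fy", "cx", "cy" (pixels), "k1" (the pictures are not rectified: a ray, as slopes to the right and down, at radius r is drawn at 1 + k1 r^2 times it, then the intrinsics apply), "T" (4x4, takes a point from camera to world coordinates); the wrist camera has in their place "T_tool_cam" (4x4, takes a point from camera to tool coordinates, whose origin is the TCP and whose axes are the flange's). Camera axes: x right, y down, z forward; pixel columns grow to the right and rows downward; lengths in m; the calibration is good to about 2 mm. A picture is of the moment at which its call begins: read the wrist's pose just before it. There is no depth.
- job.close_job(): hands the job in; it is judged then, once.
The state is a dict: "time": time; "joint_positions": joint angles; "qd": joint speeds; "joint_torque": joint torques, N m; "position": TCP position; "tool_rot": TCP orientation; "ft_force": force on the tool from outside, world axes, zero at the start; "torque": the same for the moment, N m; "grip_width": opening from 0.0 (shut) to 1.0 (fully open); "grip_force": force on a finger pad.
Only numpy, scipy, OpenCV 4.12 (cv2) and the standard library are available. Lean on these libraries where they do the work, as an engineer would, in place of code of your own. Each camera call takes 0.05 s, during which the arm holds its last target. There are 200 camera calls.

### The job

Tighten the loose wing screw of the little press so that its board is fully down on the stack of cards: turn the screw clockwise, seen from above, until it stops. Push its wings round with fingertip strokes, as many as it takes, without pinching the screw between the fingers, and leave the jar, the paint tin and the eraser where they are.

Things in the scene. Friction and masses are not known exactly. Their poses are not given: they have to be found in the camera images.
- press: Grey steel C-shaped press fixed to the table. Origin on the table under the upright axis of the wing screw; x points from that axis to the column, z up. Base x -75 to 115 mm, y -60 to 60, 20 high; column x 75 to 105; overhead arm 36 mm wide, x -20 to 105, its top 110 mm above the table. The card stack lies on the base, a plywood pressing board above it.
- rod_top (a point): Top centre of the upright steel guide rod, 12 mm thick, fixed to the pressing board, standing up through the arm 42 mm from the screw axis on the press's +x side; 163 mm above the table when loosest, 156 mm when tight. It stands just outside the wings, in the way of a fingertip circling the screw: lift off before it and set down again behind a wing.
- screw (a joint): Angle of the wing screw (rad), growing clockwise seen from above (tightening). 9.0 = fully home, board down on the cards, a firm stop; it starts between 0.5 and 3.0. Dry friction about 0.06 N m (2 to 3 N at a wing), no spring: it stays where it is left. Each turn lowers screw, board and rod by 5 mm.
- screw_top (a point): Point on the axis of the steel wing screw level with its wing tops, 151 mm (loosest) to 144 mm (tight) above the table; turns with it, x along the wings, z up. Two wings, along +x and -x: upright discs 28 mm in diameter, 6 mm thick, centred 20 mm from the axis and 14 mm below this point (outer edge 34 mm from the axis). Hub 20 mm in diameter between them, top 15 mm below this point.
- screw_left: The half of the wing screw on the +y side of the wings' middle plane (+y faces of both wings, half the hub), rigidly one with screw_right. Origin on the axis 32 mm below screw_top, same axes. To turn clockwise, push this half at the wing that points along +x.
- screw_right: The other half of the wing screw (-y faces); origin and axes as screw_left. To turn clockwise, push this half at the wing that points along -x. Fingers pressing screw_left and screw_right at once are pinching.
- jar: Empty glass jar, 72 mm across, 85 mm tall, loose, beside the press; origin at the centre of its underside. Bystander.
- paint_tin: Open red watercolour tin, 200 x 85 x 16 mm, long along its x, loose, beside the press; origin at the centre of its underside. Bystander.
- eraser: White eraser, 55 x 24 x 13 mm, long along its x, loose, in front of the press; origin at the centre of its underside. Bystander.
Things that resemble listed ones, but are neither listed nor needed, are in the scene too. Of the things shaped like the press, the grey one is meant.

How it is judged:
At the end, for the whole second after the job is handed in: The wing screw is turned fully home: within 0.2 rad of its stop (joint above 8.8) and at rest; the jar, the paint tin and the eraser are within 20 mm of where they stood (value of joint screw above 8.8 rad and velocity of joint screw between -0.05 and 0.05 rad/s and distance of each of jar, paint_tin, eraser from where it was at the start of the episode below 0.02 m); the robot touches nothing.
It fails at once if the screw is pinched: the fingers press on both sides of its wings at once, over 4 N on each (contact force between the fingers and screw_left above 4 N and contact force between the fingers and screw_right above 4 N).
It fails at once if the jar is moved by more than 20 mm or lifted (distance of jar from where it was at the start of the episode above 0.02 m).
It fails at once if the paint tin is moved by more than 20 mm or lifted (distance of paint_tin from where it was at the start of the episode above 0.02 m).
It fails at once if the eraser is moved by more than 20 mm or lifted (distance of eraser from where it was at the start of the episode above 0.02 m).
It also fails if it takes over 72 s, if anything falls off the work surface, if the arm or the gripper's body presses on something with over 40 N, if the wrist force passes 120 N, or if a joint passes its speed limit or range.

## Working session

There is one attempt and no reset: what is moved stays moved. The work goes in short steps, Python scripts to look and compute and a shell command to move; the robot and the scene stay as the last step left them, time stands still between calls to the robot, and variables do not carry over. Pictures are saved under pics/ and viewed, at most 10 in all, crops included, and the job is handed in when it is done.

```bash
mkdir -p pics; ls
python3 - <<'E'
from bench import ctrl,get_image
import cv2,numpy as np
s=ctrl.get_state();print({k:np.round(v,3).tolist() for k,v in s.items()})
for n in("scene","top"):
    d=get_image(n);cv2.imwrite(f"pics/{n}0.png",d["pixels"][:,:,::-1])
    print(n,[d[k] for k in("fx","fy","cx","cy","k1")],np.round(d["T"],3).tolist())
E
```

```text
pics
{'time': 0.0, 'joint_positions': [-1.092, 0.322, -0.07, 1.452, 0.023, 1.371, -0.057], 'qd': [-0.001, -0.0, -0.002, 0.001, 0.0, 0.001, 0.001], 'joint_torque': [-0.001, -49.128, -0.404, -31.253, -0.064, 0.044, 0.0], 'position': [0.291, 0.581, 0.221], 'tool_rot': [-0.723, -3.057, 0.003], 'ft_force': [1.769, 0.482, 0.225], 'torque': [0.047, -0.024, 0.029], 'grip_force': 0.0, 'grip_width': 0.999}
scene [372.38741444851104, 372.38741444851104, 326.84053583029413, 200.7492655599384, -0.013360912475082016] [[-0.667, 0.475, -0.574, 1.019], [0.745, 0.419, -0.519, 0.456], [-0.006, -0.774, -0.633, 0.635], [0.0, 0.0, 0.0, 1.0]]
top [404.73960265786195, 404.73960265786195, 334.502059230132, 195.60393168095675, -0.03637887073982838] [[-0.009, -0.994, 0.111, 0.436], [-0.999, 0.005, -0.032, 0.046], [0.032, -0.111, -0.993, 0.879], [0.0, 0.0, 0.0, 1.0]]
```

View pics/scene0.png

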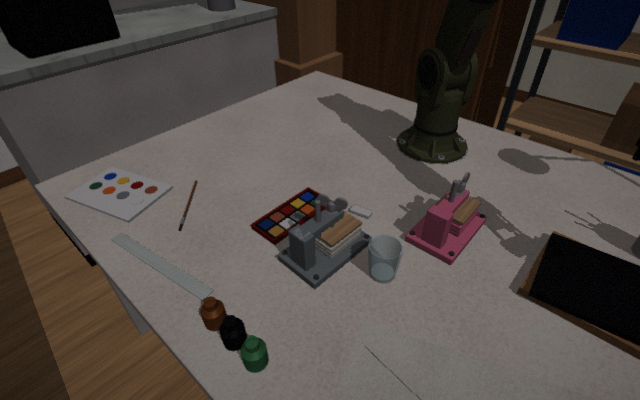

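View pics/top0.png

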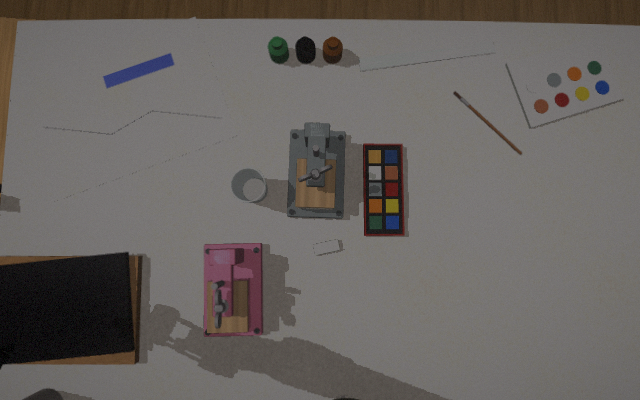

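The grey press is at about (317,175) in the top view, with its column towards world +x. The screw is at about (316,174) and its guide rod just above it. The jar is at (250,185), the tin at (383,190) and the eraser at (327,247). I'll zoom in on both views.

```bash
cat > h.py <<'E'
import numpy as np,cv2
from bench import ctrl,get_image
from scipy.spatial.transform import Rotation as R
def tool():
    s=ctrl.get_state();T=np.eye(4);T[:3,:3]=R.from_rotvec(s["tool_rot"]).as_matrix();T[:3,3]=s["position"];return s,T
def shot(n):
    s,T=tool();d=get_image(n)
    if n=="wrist":d["T"]=T@d["T_tool_cam"]
    return d
def ray(d,u,v):
    p=np.array([(u-d["cx"])/d["fx"],(v-d["cy"])/d["fy"]]);q=p.copy()
    for _ in range(9):q=p/(1+d["k1"]*(q@q))
    w=d["T"][:3,:3]@np.r_[q,1];return d["T"][:3,3],w/np.linalg.norm(w)
def plane(d,u,v,z):
    o,w=ray(d,u,v);return o+w*(z-o[2])/w[2]
def two(a,b):
    (o,w),(p,x)=a,b
    st=np.linalg.lstsq(np.c_[w,-x],p-o,rcond=None)[0]
    A,B=o+st[0]*w,p+st[1]*x;return (A+B)/2,np.linalg.norm(A-B)
def proj(d,P):
    c=np.linalg.inv(d["T"])@np.r_[P,1];q=c[:2]/c[2];q=q*(1+d["k1"]*(q@q));return q[0]*d["fx"]+d["cx"],q[1]*d["fy"]+d["cy"]
E
python3 - <<'E'
import cv2,numpy as np
t=cv2.imread("pics/top0.png")[115:225,275:355];s=cv2.imread("pics/scene0.png")[180:290,270:380]
f=lambda a:cv2.resize(np.clip(a*1.6,0,255).astype('uint8'),None,fx=4,fy=4,interpolation=cv2.INTER_CUBIC)
cv2.imwrite("pics/crop0.png",np.hstack([f(t),f(s)]))
E
```

```text
(no output)
```

View pics/crop0.png

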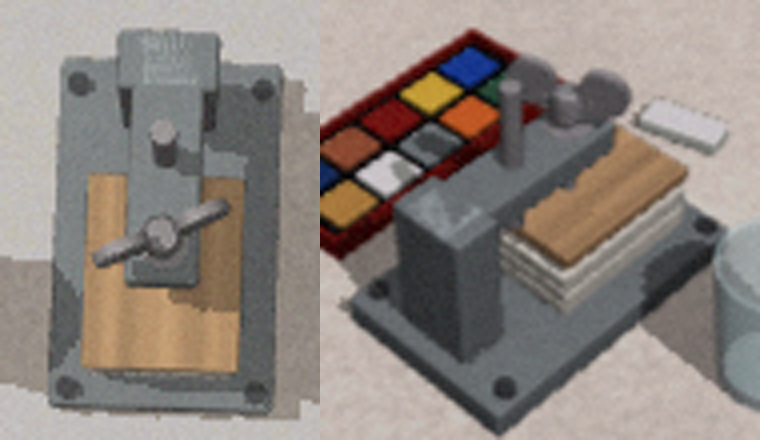

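Run:
```python
from h import *
t=shot("top");s=shot("scene")
for n,a,b in[("rod",(315.5,147.5),(318.3,201.5)),("hub",(315.3,174.2),(331.8,203)),]:
    P,e=two(ray(t,*a),ray(s,*b));print(n,P.round(4),round(e,4))
for n,a,z in[("wA",(299.3,179.5),.137),("wB",(332,166.5),.137),("hubtop",(315.3,174.2),.134),("rod",(315.5,147.5),.161)]:print(n,plane(t,*a,z).round(4))
for n,c in[("b1",(68,388)),("b2",(256,392)),("b3",(80,86)),("b4",(263,91))]:print(n,plane(t,275+c[0]/4,115+c[1]/4,.02).round(4))
for n,c in[("jar",(250,185)),("eras",(327,247)),("tinL",(363,190)),("pinkscrew",(219,303))]:print(n,plane(t,*c,.01).round(3))
for n,c in[("w1",(323,199.5)),("w2",(341.75,204.25))]:print(n,plane(s,*c,.135).round(4))
```

```text
rod [0.6034 0.0572 0.1624] 0.0016
hub [0.5605 0.0571 0.1316] 0.0009
wA [0.5495 0.087  0.137 ]
wB [0.5738 0.0263 0.137 ]
hubtop [0.5598 0.0575 0.134 ]
rod [0.6043 0.0566 0.161 ]
b1 [0.4978 0.1088 0.02  ]
b2 [0.495  0.0091 0.02  ]
b3 [0.6617 0.1029 0.02  ]
b4 [0.6588 0.0036 0.02  ]
jar [0.557 0.2   0.01 ]
eras [0.423 0.035 0.01 ]
tinL [ 0.545 -0.044  0.01 ]
pinkscrew [0.309 0.262 0.01 ]
w1 [0.5674 0.0377 0.135 ]
w2 [0.5531 0.0778 0.135 ]
```

The screw axis is at about (0.561, 0.057). The rod lies on the +x side and the wings point at about -68° and 112°. My plan is to shut the fingers and use tool x as the push direction, with tool y along the wing. I'll push the wing at -68° round the side away from the rod, about 180° per stroke. First I'll move over the screw.

```bash
python3 -m crank '[[[-35,-24,0,0,1],[-36,-25,0,0,1],[-36,-25,0,0,1],[-36,-25,0,0,1],[-36,-25,0,0,1],[-36,-25,0,0,1],[-36,-25,0,0,1],[-36,-25,0,0,1],[-36,-25,0,0,1],[-36,-25,0,0,1]]]' 20
python3 -m crank '[[[-36,-25,0,0,1],[-36,-25,0,0,1],[-36,-25,0,0,1],[-32,-22,0,0,1],[0,0,0,-0.12,1],[0,0,0,-0.12,1],[0,0,0,-0.12,1],[0,0,0,-0.12,1],[0,0,0,-0.12,1],[0,0,0,-0.12,1]]]'
python3 -m crank '[[[0,0,0,-0.12,1],[0,0,0,0,1],[0,0,0,0,1],[0,0,0,0,1]]]'
python3 - <<'E'
from h import *
s,T=tool();print(T.round(3).tolist(),np.round(s["joint_positions"],2))
d=shot("wrist");print(np.round(d["T_tool_cam"],3).tolist())
cv2.imwrite("pics/w1.png",cv2.convertScaleAbs(d["pixels"][:,:,::-1],alpha=1.5))
a=d["T"];print([np.round(proj(d,P),0).tolist() for P in([.561,.057,.134],[.603,.057,.162],[.5495,.087,.137],[.574,.026,.137])])
E
```

```text
time: 1.03
position: [0.4915, 0.2133, 0.2227]
tool_rot: [0.723, 3.057, 0.001]
ft_force: [1.2, -0.1, -1.1]
grip_width: 0.328
grip_force: 0.0
time: 1.87
position: [0.5694, 0.0715, 0.2223]
tool_rot: [0.409, -3.114, -0.0]
ft_force: [-0.1, -0.1, 0.1]
grip_width: 0.003
grip_force: 0.0
time: 2.2
position: [0.5695, 0.0715, 0.2225]
tool_rot: [0.581, -3.087, -0.0]
ft_force: [-0.4, -1.0, 0.2]
grip_width: 0.008
grip_force: 0.0
[[-0.932, -0.364, -0.0, 0.569], [-0.364, 0.932, 0.0, 0.072], [0.0, 0.0, -1.0, 0.222], [0.0, 0.0, 0.0, 1.0]] [-0.42  0.16  0.28  1.66 -0.04  1.33  1.81]
[[0.0, -0.966, -0.26, 0.071], [1.0, 0.0, -0.0, -0.0], [0.0, -0.26, 0.966, -0.162], [0.0, 0.0, 0.0, 1.0]]
[[310.0, 190.0], [288.0, 250.0], [351.0, 191.0], [267.0, 192.0]]
```

View pics/w1.png

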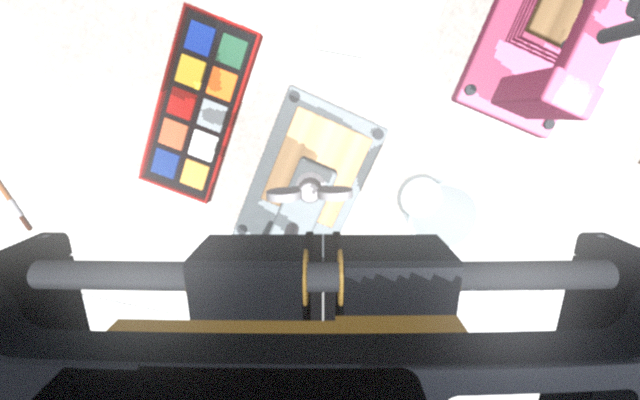

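The wrist view confirms the model. The hub is at (310,190), where I predicted it, and the wings lie horizontally in the image from about (268,193) to (351,192), so they line up with tool y. I'll shift into place behind the wing, go down and touch it.

```bash
python3 -m crank '[[[-3,-26,0,0,1],[0,0,30,0,1],[0,0,30,0,1],[0,0,14,0,1],[0,0,8,0,1],[0,0,0,0,1],[0,0,0,0,1]]]'
python3 -m crank '[[[2,0,0,0,1],[2,0,0,0,1],[0,0,0,0,1]]]'
python3 -m crank '[[[2,-1.4,0.1,0.12,1],[2,-1.4,0.1,0.12,1],[2,-1.4,0.1,0.12,1]]]'
```

```text
time: 2.83
position: [0.5818, 0.0486, 0.1409]
tool_rot: [0.585, -3.086, -0.0]
ft_force: [-0.2, -0.0, 0.3]
grip_width: 0.002
grip_force: 0.0
time: 3.08
position: [0.5802, 0.0479, 0.142]
tool_rot: [-0.585, 3.081, 0.001]
ft_force: [5.7, 2.0, -4.0]
grip_width: 0.004
grip_force: 2.9
time: 3.33
position: [0.576, 0.0422, 0.1418]
tool_rot: [-0.015, 3.135, 0.002]
ft_force: [6.8, 0.8, -3.5]
grip_width: 0.005
grip_force: 3.2
```

```bash
python3 -m crank '[[[2,-1.4,0.1,0.12,1],[2,-1.4,0.1,0.12,1],[2,-1.4,0.1,0.12,1],[2,-1.4,0.1,0.12,1],[2,-1.4,0.1,0.12,1],[2,-1.4,0.1,0.12,1],[2,-1.4,0.1,0.12,1],[2,-1.4,0.1,0.12,1],[2,-1.4,0.1,0.12,1],[0,0,0,0,1]]]'
python3 - <<'E'
from h import *
d=shot("wrist")
a=cv2.convertScaleAbs(d["pixels"][:,:,::-1],alpha=1.3);b=shot("top")["pixels"][115:225,275:355,::-1]
b=cv2.resize(cv2.convertScaleAbs(b,alpha=1.6),(291,400));cv2.imwrite("pics/w2.png",cv2.resize(np.hstack([a,b]),None,fx=.85,fy=.85))
s,T=tool();x=T[:3,0];y=T[:3,1];r=np.array([.561,.057,0])-T[:3,3];print(T[:3,3].round(4),r@x,r@y,np.degrees(np.arctan2(y[1],y[0])),s["joint_positions"][6])
E
```

```text
time: 4.17
position: [0.5545, 0.0374, 0.1412]
tool_rot: [1.598, 2.7, 0.004]
ft_force: [5.0, -1.7, 0.6]
grip_width: 0.008
grip_force: 2.0
[0.5546 0.0374 0.1411] 0.014357212020976213 0.014542315404346647 29.158332579816072 0.4643316329444184
```

View pics/w2.png

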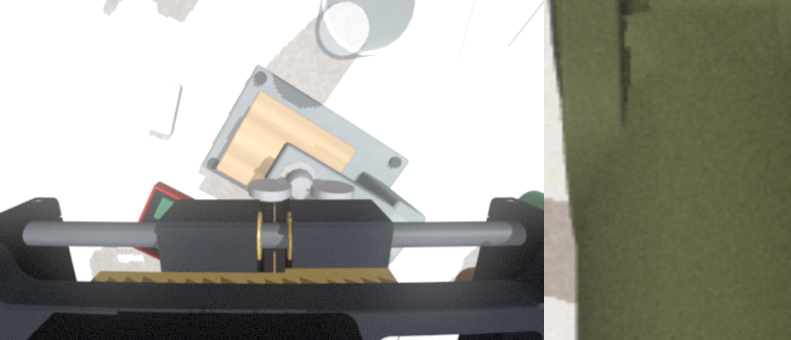

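It works. The wing has followed the fingers and now sits in front of the fingertip at (270–330,188). I'll finish this stroke.

```bash
python3 -m crank '[[[2,-1.4,0.1,0.12,1],[2,-1.4,0.1,0.12,1],[2,-1.4,0.1,0.12,1],[2,-1.4,0.1,0.12,1],[2,-1.4,0.1,0.12,1],[2,-1.4,0.1,0.12,1],[2,-1.4,0.1,0.12,1],[2,-1.4,0.1,0.12,1],[2,-1.4,0.1,0.12,1],[2,-1.4,0.1,0.12,1]]]'
python3 -m crank '[[[2,-1.4,0.1,0.12,1],[2,-1.4,0.1,0.12,1],[2,-1.4,0.1,0.12,1],[2,-1.4,0.1,0.12,1],[2,-1.4,0.1,0.12,1],[0,0,0,0,1]]]'
cat > rel.py <<'E'
from h import *
s,T=tool();x=T[:3,0];y=T[:3,1];r=np.array([.561,.057,0])-T[:3,3];print(T[:3,3].round(4),"axis in tool mm",(r@x*1e3).round(1),(r@y*1e3).round(1),"y ang",np.degrees(np.arctan2(y[1],y[0])).round(1),"j7",round(s["joint_positions"][6],2))
E
python3 rel.py
```

```text
time: 5.1
position: [0.5389, 0.0569, 0.1387]
tool_rot: [-2.846, -1.33, 0.005]
ft_force: [-1.8, -1.9, 1.7]
grip_width: 0.006
grip_force: 1.3
time: 5.6
position: [0.5424, 0.0699, 0.1377]
tool_rot: [-3.11, -0.435, 0.006]
ft_force: [-2.5, 0.7, 1.4]
grip_width: -0.001
grip_force: 1.2
[0.5424 0.0699 0.1377] axis in tool mm 14.8 17.7 y ang -74.1 j7 -1.37
```

```bash
python3 -m crank '[[[-4,0,0,0,1],[0,0,-33,0,1],[0,0,-33,-0.12,1],[0,0,0,-0.12,1],[0,0,0,-0.12,1],[0,0,0,-0.12,1],[0,0,0,-0.12,1],[0,0,0,-0.12,1],[0,0,0,-0.12,1],[0,0,0,-0.12,1]]]'
python3 -m crank '[[[0,0,0,-0.12,1],[0,0,0,-0.12,1],[0,0,0,-0.12,1],[0,0,0,-0.12,1],[0,0,0,-0.12,1],[0,0,0,-0.12,1],[0,0,0,-0.12,1],[0,0,0,-0.12,1],[0,0,0,-0.12,1],[0,0,0,-0.12,1]]]'
python3 -m crank '[[[0,0,0,-0.12,1],[0,0,0,-0.12,1],[0,0,0,-0.12,1],[0,0,0,-0.12,1],[0,0,0,-0.12,1],[0,0,0,-0.12,1],[0,0,0,-0.12,1],[0,0,0,-0.12,1],[0,0,0,0,1],[0,0,0,0,1]]]'
python3 - <<'E'
from rel import *
d=shot("wrist");cv2.imwrite("pics/w3.png",cv2.convertScaleAbs(d["pixels"][:260,:,::-1],alpha=1.3))
print([np.round(proj(d,P),0).tolist() for P in([.561,.057,.132],[.561+.02*np.cos(np.radians(-74)),.057+.02*np.sin(np.radians(-74)),.148],[.561-.02*np.cos(np.radians(-74)),.057-.02*np.sin(np.radians(-74)),.148])])
E
```

```text
time: 6.43
position: [0.5399, 0.0677, 0.2041]
tool_rot: [-2.55, -1.835, -0.001]
ft_force: [0.3, 0.4, 0.4]
grip_width: 0.003
grip_force: 0.0
time: 7.27
position: [0.5399, 0.0676, 0.2041]
tool_rot: [1.068, 2.954, 0.0]
ft_force: [-0.1, -0.5, 0.4]
grip_width: 0.007
grip_force: 0.0
time: 8.1
position: [0.54, 0.0677, 0.2041]
tool_rot: [-0.399, 3.116, 0.0]
ft_force: [0.3, 0.4, 0.8]
grip_width: 0.004
grip_force: 0.0
[0.54   0.0677 0.2041] axis in tool mm -17.5 -15.7 y ang 104.6 j7 1.69
[[303.0, 234.0], [274.0, 242.0], [329.0, 241.0]]
```

View pics/w3.png

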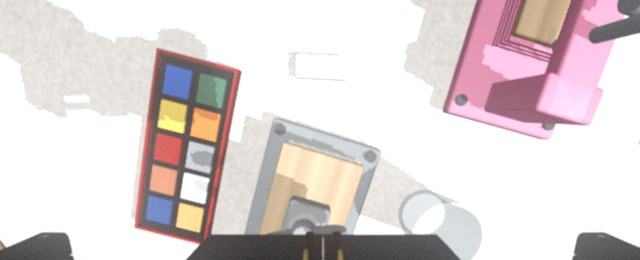

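The gripper hides most of the screw in this view. I'll shift to the set-down position and look again.

```bash
python3 -m crank '[[[-17,-16,0,0,1],[-17,-16,0,0,1],[0,0,0,0,1]]]'
python3 - <<'E'
from rel import *
d=shot("wrist");cv2.imwrite("pics/w4.png",cv2.resize(cv2.convertScaleAbs(d["pixels"][120:260,220:420,::-1],alpha=1.1),None,fx=4,fy=4,interpolation=2))
c,q=.02*np.cos(np.radians(-74)),.02*np.sin(np.radians(-74))
print([(4*(np.array(proj(d,P))-[220,120])).round().tolist() for P in([.561,.057,.132],[.561+c,.057+q,.147],[.561-c,.057-q,.147])])
E
```

```text
time: 8.4
position: [0.5838, 0.0426, 0.2039]
tool_rot: [-0.393, 3.115, -0.004]
ft_force: [-0.1, -0.6, -0.4]
grip_width: 0.004
grip_force: 0.0
[0.5838 0.0426 0.2039] axis in tool mm 18.9 20.3 y ang 104.4 j7 1.77
[[519.0, 271.0], [411.0, 293.0], [641.0, 287.0]]
```

View pics/w4.png

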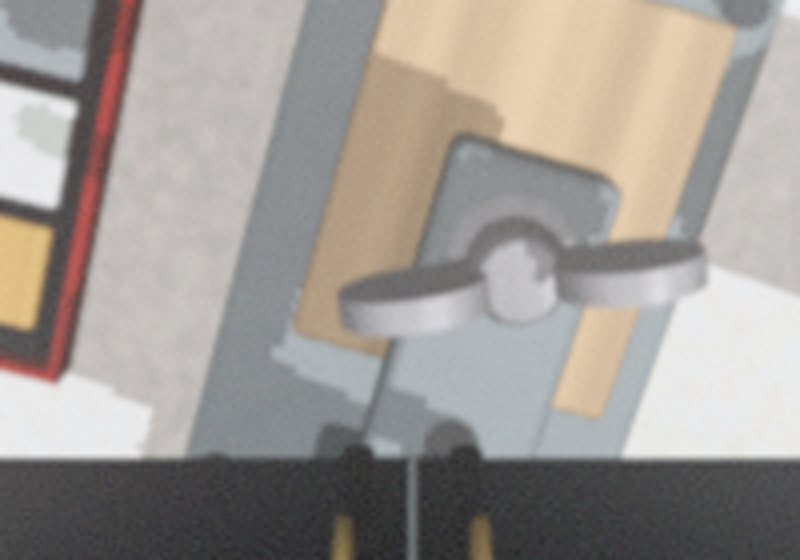

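The hub is where I predicted at (519,271). The wings are tilted about 7°, so the near wing is at about -68°, almost exactly half a turn on. I'll align, go down and start stroke 2.

```bash
python3 -m crank '[[[0,0,0,-0.1,1],[0,6,0,0,1],[0,0,30,0,1],[0,0,24,0,1],[0,0,12,0,1],[0,0,0,0,1],[0,0,0,0,1]]]'; python3 rel.py
python3 -m crank '[[[2,0,0,0,1],[2,0,0,0,1],[2,-1.4,0.1,0.12,1],[2,-1.4,0.1,0.12,1],[2,-1.4,0.1,0.12,1],[2,-1.4,0.1,0.12,1],[2,-1.4,0.1,0.12,1],[2,-1.4,0.1,0.12,1],[2,-1.4,0.1,0.12,1],[2,-1.4,0.1,0.12,1]]]'; python3 rel.py
```

```text
time: 9.03
position: [0.5784, 0.0518, 0.138]
tool_rot: [0.554, -3.091, -0.0]
ft_force: [0.4, 0.2, 0.9]
grip_width: 0.007
grip_force: 0.0
[0.5784 0.0518 0.138 ] axis in tool mm 14.3 10.8 y ang 110.3 j7 1.88
time: 9.87
position: [0.5629, 0.0402, 0.1395]
tool_rot: [0.943, 2.988, 0.006]
ft_force: [8.0, 0.2, -2.5]
grip_width: 0.004
grip_force: 3.9
[0.5629 0.0402 0.1395] axis in tool mm 12.2 11.8 y ang 55.0 j7 0.94
```

```bash
python3 -m crank '[[[2,-1.4,0.1,0.12,1],[2,-1.4,0.1,0.12,1],[2,-1.4,0.1,0.12,1],[2,-1.4,0.1,0.12,1],[2,-1.4,0.1,0.12,1]]]'; python3 rel.py
```

```text
time: 10.28
position: [0.5519, 0.0421, 0.1394]
tool_rot: [1.785, 2.575, 0.01]
ft_force: [9.0, -1.7, -1.3]
grip_width: 0.007
grip_force: 4.2
[0.5519 0.0421 0.1394] axis in tool mm 11.2 12.4 y ang 20.5 j7 0.33
```

```bash
python3 -m crank '[[[2,-2.4,0.1,0.12,1],[2,-2.4,0.1,0.12,1],[2,-2.4,0.1,0.12,1],[2,-1.4,0.1,0.12,1],[2,-1.4,0.1,0.12,1]]]'; python3 rel.py
python3 -m crank '[[[2,-1.4,0.1,0.12,1],[2,-1.4,0.1,0.12,1],[2,-1.4,0.1,0.12,1],[2,-1.4,0.1,0.12,1],[2,-1.4,0.1,0.12,1]]]'; python3 rel.py
```

```text
time: 10.7
position: [0.5372, 0.049, 0.1377]
tool_rot: [2.472, 1.936, 0.002]
ft_force: [0.7, -1.8, 0.7]
grip_width: 0.002
grip_force: 1.1
[0.5372 0.049  0.1377] axis in tool mm 13.5 20.9 y ang -13.9 j7 -0.29
time: 11.12
position: [0.5342, 0.0619, 0.1366]
tool_rot: [-2.935, -1.121, 0.002]
ft_force: [-1.9, -2.5, 0.8]
grip_width: 0.008
grip_force: 1.1
[0.5342 0.0619 0.1366] axis in tool mm 16.9 21.6 y ang -48.2 j7 -0.9
```

```bash
python3 -m crank '[[[2.9,-1,0.1,0.12,1],[2.9,-1,0.1,0.12,1],[2.9,-1,0.1,0.12,1],[2.9,-1,0.1,0.12,1],[2.5,-1,0.1,0.12,1],[0,0,0,0,1]]]'; python3 rel.py
python3 -m crank '[[[-4,0,0,0,1],[0,0,-33,0,1],[0,0,-33,-0.12,1],[0,0,0,-0.12,1],[0,0,0,-0.12,1],[0,0,0,-0.12,1],[0,0,0,-0.12,1],[0,0,0,-0.12,1],[0,0,0,-0.12,1],[0,0,0,-0.12,1]]]'
python3 -m crank '[[[0,0,0,-0.12,1],[0,0,0,-0.12,1],[0,0,0,-0.12,1],[0,0,0,-0.12,1],[0,0,0,-0.12,1],[0,0,0,-0.12,1],[0,0,0,-0.12,1],[0,0,0,-0.12,1],[0,0,0,-0.12,1],[0,0,0,-0.12,1]]]'
python3 -m crank '[[[0,0,0,-0.12,1],[0,0,0,-0.12,1],[0,0,0,-0.12,1],[0,0,0,-0.12,1],[0,0,0,-0.12,1],[0,0,0,-0.12,1],[0,0,0,-0.12,1],[0,0,0,-0.12,1],[-16,-16,0,0,1],[-16,-16,0,0,1]]]'
python3 -m crank '[[[0,0,0,0,1],[0,0,0,0,1],[0,0,0,0,1]]]'
python3 - <<'E'
from rel import *
d=shot("wrist");cv2.imwrite("pics/w5.png",cv2.resize(cv2.convertScaleAbs(d["pixels"][120:260,220:420,::-1],alpha=1.1),None,fx=3,fy=3,interpolation=2))
print(3*(np.array(proj(d,[.561,.057,.129]))-[220,120]))
E
```

```text
time: 11.62
position: [0.5437, 0.0746, 0.1355]
tool_rot: [-3.134, -0.21, 0.003]
ft_force: [-2.8, 0.9, 0.3]
grip_width: 0.005
grip_force: 1.0
[0.5437 0.0746 0.1355] axis in tool mm 15.1 19.9 y ang -82.3 j7 -1.48
time: 12.45
position: [0.5409, 0.0727, 0.2018]
tool_rot: [2.674, 1.649, 0.002]
ft_force: [0.5, 0.3, 0.6]
grip_width: 0.006
grip_force: 0.0
time: 13.28
position: [0.5409, 0.0726, 0.2018]
tool_rot: [1.276, 2.87, 0.001]
ft_force: [-0.4, 0.4, 0.1]
grip_width: 0.005
grip_force: 0.0
time: 14.12
position: [0.5763, 0.0456, 0.2021]
tool_rot: [-0.19, 3.134, 0.002]
ft_force: [0.2, -0.0, 0.5]
grip_width: 0.004
grip_force: 0.0
time: 14.37
position: [0.5758, 0.0453, 0.2013]
tool_rot: [-0.182, 3.136, 0.001]
ft_force: [-0.3, 1.0, -0.1]
grip_width: 0.004
grip_force: 0.0
[0.5758 0.0453 0.2013] axis in tool mm 13.4 13.3 y ang 96.7 j7 1.66
[362.58665983 223.34181024]
```

View pics/w5.png

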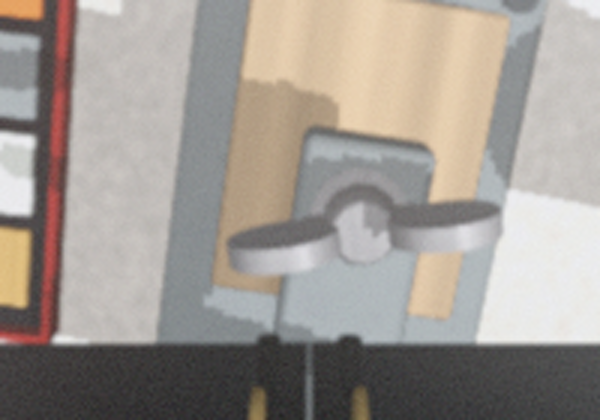

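The hub is as predicted. The wings are tilted about 7.6°, so the near wing is at about -76° and the screw has turned about 6.4 rad in all. For stroke 3 I'll watch the force for the stop.

```bash
python3 -m crank '[[[0,0,0,-0.12,1],[-5,-1,0,0,1],[0,0,30,0,1],[0,0,24,0,1],[0,0,12,0,1],[0,0,0,0,1],[0,0,0,0,1]]]'; python3 rel.py
python3 -m crank '[[[2,0,0,0,1],[2,0,0,0,1],[2,-1.4,0.1,0.12,1],[2,-1.4,0.1,0.12,1],[2,-1.4,0.1,0.12,1],[2,-1.4,0.1,0.12,1]]]'; python3 rel.py
```

```text
time: 15.0
position: [0.5812, 0.0458, 0.1352]
tool_rot: [0.368, -3.119, 0.0]
ft_force: [-0.4, -0.6, 0.4]
grip_width: 0.003
grip_force: 0.0
[0.5812 0.0458 0.1352] axis in tool mm 16.9 15.5 y ang 103.5 j7 1.8
time: 15.5
position: [0.5722, 0.0388, 0.1363]
tool_rot: [0.393, 3.111, 0.003]
ft_force: [6.0, -0.2, -2.3]
grip_width: 0.007
grip_force: 2.7
[0.5722 0.0388 0.1363] axis in tool mm 16.2 14.6 y ang 75.6 j7 1.33
```

```bash
python3 -m crank '[[[2,-1.4,0.1,0.12,1],[2,-1.4,0.1,0.12,1],[2,-1.4,0.1,0.12,1]]]'; python3 rel.py
```

```text
time: 15.75
position: [0.5651, 0.0364, 0.1361]
tool_rot: [0.944, 2.99, 0.003]
ft_force: [5.0, -1.2, -2.3]
grip_width: 0.004
grip_force: 2.2
[0.5651 0.0364 0.1361] axis in tool mm 15.8 14.0 y ang 55.0 j7 0.98
```

```bash
python3 -m crank '[[[2,-1.4,0.1,0.12,1],[2,-1.4,0.1,0.12,1],[2,-1.4,0.1,0.12,1]]]'; python3 rel.py
```

```text
time: 16.0
position: [0.5576, 0.0368, 0.1359]
tool_rot: [1.465, 2.774, 0.004]
ft_force: [4.3, -1.1, -0.2]
grip_width: 0.0
grip_force: 1.7
[0.5576 0.0368 0.1359] axis in tool mm 15.2 13.6 y ang 34.3 j7 0.62
```

```bash
python3 -m crank '[[[2,-1.4,0.1,0.12,1],[2,-1.4,0.1,0.12,1],[2,-1.4,0.1,0.12,1]]]'; python3 rel.py
```

```text
time: 16.25
position: [0.5518, 0.0375, 0.1358]
tool_rot: [1.937, 2.463, 0.002]
ft_force: [6.9, -9.5, -1.6]
grip_width: 0.008
grip_force: 5.7
[0.5518 0.0375 0.1358] axis in tool mm 17.6 12.7 y ang 13.7 j7 0.26
```

```bash
python3 -m crank '[[[2,-1.4,0.1,0.12,1],[2,-1.4,0.1,0.12,1]]]'; python3 rel.py
```

```text
time: 16.42
position: [0.5493, 0.036, 0.1359]
tool_rot: [2.217, 2.207, -0.001]
ft_force: [8.2, -18.2, -1.2]
grip_width: 0.008
grip_force: 9.9
[0.5493 0.036  0.1359] axis in tool mm 22.4 10.3 y ang -0.3 j7 0.01
```

```bash
python3 -m crank '[[[2,-1.4,0.1,0.12,1],[2,-1.4,0.1,0.12,1]]]'; python3 rel.py
```

```text
time: 16.58
position: [0.5466, 0.035, 0.1359]
tool_rot: [2.465, 1.919, -0.005]
ft_force: [6.2, -26.2, 1.7]
grip_width: 0.003
grip_force: 13.7
[0.5466 0.035  0.1359] axis in tool mm 26.7 6.9 y ang -14.2 j7 -0.23
```

The force climbed from 5 to 27 N and the tip stopped advancing at y angle of about 15–20°, so this looks like the stop. I'll back off, lift and check.

```bash
python3 -m crank '[[[-2,1.4,0,-0.12,1],[-2,1.4,0,-0.12,1],[-2,1.4,0,-0.12,1],[-2,1.4,0,-0.12,1],[-6,0,0,0,1],[0,0,-33,0,1],[0,0,-33,0,1],[0,0,0,0,1],[0,0,0,0,1]]]'
python3 - <<'E'
from rel import *
d=shot("wrist");cv2.imwrite("pics/w6.png",cv2.resize(cv2.convertScaleAbs(d["pixels"][120:260,220:420,::-1],alpha=1.1),None,fx=3,fy=3,interpolation=2))
f=lambda P:(3*(np.array(proj(d,P))-[220,120])).round()
print(f([.561,.057,.129]))
for g in range(-180,-130,10):
    c,q=.034*np.cos(np.radians(g)),.034*np.sin(np.radians(g));print(g,f([.561+c,.057+q,.131]),f([.561-c,.057-q,.131]))
E
```

```text
time: 17.33
position: [0.5506, 0.0346, 0.2019]
tool_rot: [1.934, 2.474, 0.006]
ft_force: [-0.2, -0.1, 0.2]
grip_width: 0.006
grip_force: 0.0
[0.5506 0.0346 0.2019] axis in tool mm 19.0 14.6 y ang 13.9 j7 0.23
[369. 199.]
-180 [235. 168.] [502. 233.]
-170 [231. 191.] [507. 210.]
-160 [232. 215.] [508. 186.]
-150 [237. 238.] [504. 163.]
-140 [246. 259.] [497. 140.]
```

View pics/w6.png

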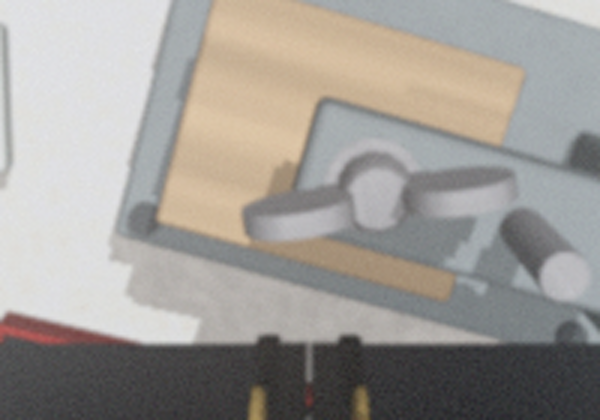

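The wing is at about -158°: its tips are at (245,215) and (515,183), close to the -160° prediction. That is about 7.85 rad in total, so the start was about 1.15, inside the stated range. The final push was about 27 N tangential, roughly 0.4 N m against 0.06 N m of friction, and the wing held still, so it is at the firm stop. The bystanders were never touched. I'll raise the arm and hand in.

```bash
python3 -m crank '[[[0,0,-25,0,1],[0,0,-25,0,1],[0,0,0,0,1],[0,0,0,0,1],[0,0,0,0,1]]]'; python3 -c "
from bench import job
print(job.close_job())"
```

```text
time: 17.8
position: [0.5486, 0.0346, 0.248]
tool_rot: [-1.932, -2.475, 0.003]
ft_force: [-0.6, -0.5, 0.1]
grip_width: 0.006
grip_force: 0.0
the job is handed in; nothing more can be done
None
```

I turned the wing screw about 7.85 rad clockwise in three fingertip strokes until it held still against a 27 N push, then raised the arm clear and handed the job in at 17.8 s; no verdict came back.

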